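Roll the oak cask up onto its stand

TASK

Get the small oak cask up onto its serving stand: push it with your fingers up the ramp, over the spring catch, and gently up against the end stop, so that the catch comes up behind it, then leave it resting there. Keep your fingers behind it and go steadily, so that it never rolls back or runs away from you; do not lift it. Leave everything else on the table where it stands.

Things in the scene. Friction and masses are not known exactly. Their poses are not given: they have to be found in the camera images.
- cask: Small oak cask on the stand's landing, 0.5 to 0.8 kg, 150 mm long; diameter 112 mm over the middle 60 mm, 107 mm at the two steel hoops it rolls on (45 mm either side of the middle), 92 to 98 mm at the ends. Origin mid-length on its axis; y along the axis; x, z turn as it rolls. Waxed. Takes 1 to 3 N, pushed near axis height; pushed well above that it jams. Runs back on the ramp unless held
- stand: Fixed cream steel stand, 450 x 164 mm. Origin on the table under its middle; x uphill along it, y across, z up. Two angle-steel rails: level landing x = -235 to -85 mm, running surface 34 mm above the table, then a 9 degree ramp to x = 211 mm. Gap between rails 70 mm, open. Side flanges 22 mm high leave the cask's ends 4 mm play each side; the landing's lower end is turned up 11 mm
- ramp: The sloping part of the stand. Origin at the foot of the ramp on the running surface, midway between the rails; x points up the slope (9 degrees above level), y across, z square to the slope. Cask axis when on the ramp: z = 53.5 mm
- stop: The end stop fixed at the top of the ramp: two uprights and a crossbar 72 mm high with two round rubber buffers 22 mm across, 20 mm either side of the middle, 53.5 mm above the running surface. Same frame as ramp; the buffers' faces are at x = 281 mm
- home (a point): Where the middle of the cask's axis lies when the cask is against the stop's buffers: 225 mm up the ramp from its foot, 53.5 mm above the running surface. Axes as ramp
- catch_bar (a point): Top bar (26 mm wide, 6 mm thick) of the steel spring catch in the gap between the rails. Raised, its top is 13.5 mm above the running surface. The cask pushes it down in passing (about 1 N); it comes fully up behind the cask only once the cask is within 3 mm of the stop. Let go, the cask then settles back 4 to 5 mm on to it
- catch (a joint): Angle of the spring catch, rad: 0 fully raised, about 0.65 while the cask rolls over it, at most 0.8
- mallet: Rubber mallet lying on the table, wooden handle 250 mm long, head 60 mm across and 90 mm wide. Bystander; origin under mid length
- tap: Brass cask tap lying on the table, about 110 mm long, 48 mm high. Bystander; origin at its underside
- bung: Cork bung standing on the table, 30 mm across, 32 mm high. Bystander; origin under its centre
- votive_a: Amber glass candle cup, 68 mm across, 72 mm high. Bystander; origin under its centre
- votive_b: Amber glass candle cup, 68 mm across, 72 mm high. Bystander; origin under its centre
- candle: Ivory pillar candle, 75 mm across, 150 mm high. Bystander; origin under its centre
- wine: Standing wine bottle, 75 mm across, 300 mm high. Bystander; origin under its centre
Mind the look-alikes: they are no part of the job. Leave any green or pink look-alike of the cask alone.

How it is judged:
On the way:
1. the cask rides up the ramp on to the catch and presses it down (value of joint catch above 0.3 rad and x of cask in the frame of ramp above 0.15 m and contact force between cask and the fingers above 0.05 N).
At the end, for the whole second after the job is handed in: The cask lies on the ramp between the stop and the raised catch: the middle of its axis within 10 mm of site home, the catch within 0.1 rad of fully raised, the cask at rest (distance between cask and home below 0.01 m and value of joint catch below 0.1 rad and linear speed of cask below 0.02 m/s); the robot touches nothing.
It fails at once if the cask runs away or rolls back: it moves faster than 0.3 m/s (linear speed of cask above 0.3 m/s).
It fails at once if the cask is lifted more than 12 mm off the rails (z of cask in the frame of ramp above 0.0655 m and z of cask in the frame of stand above 0.0995 m).
It fails at once if the cask is rammed against the stop with more than 40 N (contact force between cask and stop above 40 N).
It fails at once if a bystander on the table is moved more than 15 mm (distance of any of mallet, tap, bung, votive_a, votive_b, candle, wine from where it was at the start of the episode above 0.015 m).
It also fails if it takes over 48 s, if anything falls off the work surface, if the arm or the gripper's body presses on something with over 40 N, if the wrist force passes 120 N, or if a joint passes its speed limit or range.

ROBOT

A 7-joint arm with a two-finger parallel gripper is mounted at the origin on the work surface. World frame = base frame: x ahead of the robot, y to its left, z up, the work surface at z = 0. Lengths are in m, angles in rad, forces in N, time in s.
With the tool pointing down it reaches from about 0.425 to 0.875 m from the base axis. Payload 4.7 kg.
Tool frame: the origin (TCP) lies at the very end of the fingers, on their centre line; the grasp point (between the pads) lies grasp_offset behind it (grasp_offset is the distance from the TCP to the grasp point, in m); z points along the fingers, y is the direction in which the jaws open and shut (so a half turn about z gives the same grasp; the last joint's range is limited). The gripper opens to 85 mm and grips with 20 to 120 N. Pads are 22 mm wide; open, the fingers measure 114 mm over their backs; the gripper's body (76 mm by 85 mm) begins 54 mm behind the grasp point. The pads swing forward as they close: fully open they stand 13 mm farther back than shut.
Start: joints at [1.295, 0.321, -0.07, 1.45, 0.023, 1.371, -0.057], TCP at [0.186, -0.623, 0.231] pointing down, gripper open.
Joint ranges: [-2.86, 2.86], [-0.3, 2.09], [-1.38, 1.24], [0.06, 2.45], [-1.56, 4.7], [0.09, 2.05], [-2.69, 2.69]. Speed limits (rad/s): [2.57, 2.57, 3.14, 3.14, 3.14, 3.14, 3.14].

INTERFACE

Orientations are given as [roll, pitch, yaw] about the fixed x, y, z axes, in that order (R = Rz(yaw) Ry(pitch) Rx(roll)).
In Python, from plant import sense, snapshot, finish_job, grasp_offset gives the robot as it stands. The module is installed in compiled form; this text tells all that it offers.
- The arm moves only by the shell command python3 -m handwheel 'ROWS' [OPENING] [FORCE]. ROWS is JSON, a list of rows, each a list of 6 numbers: the shift along the tool's x, y, z in m, then the turn, a rotation vector about the tool's x, y, z in rad. In form: [[dx, dy, dz, wx, wy, wz], ...]. A call has exactly 10 rows; each row shifts and turns the pose as measured when the row begins, along the tool's axes as they then stand; what a row does not reach is not made up. A row lasts 1/8 s, in which the tool goes at most 62.5 mm and 10.7 degrees, less where a joint would pass 70% of its speed; a pose out of reach is approached as far as the arm can. A call with a gripper value outside its range is refused whole. OPENING is the finger opening in m, from 0 to 0.0854, set as the call begins (- or left out, the last holds). The fingers move at their own pace and stop on an object; FORCE is the grip in N (left out, the last holds). Time passes only in rows, so rows that do not move let the fingers close, or fill a call up. It gives the time, the measured TCP pose, the force and the opening at its end, in the units of the state.
- sense(): the state, without advancing time (a new reading comes with each control period).
- snapshot(name): name is "side" or "top"; returns a dict with "color" (400x640x3 uint8, red, green, blue), "camera_matrix" (3x3 intrinsics, pixels), "distortion" ([k1, k2, p1, p2, k3] as OpenCV has them; the pictures are not rectified), "extrinsics" (4x4, takes a point from camera to world coordinates). Camera axes: x right, y up, looking along -z (the intrinsics and any distortion apply to the point x, -y, -z); pixel columns grow to the right and rows downward; lengths in m; the calibration is good to about 2 mm. A picture is of the moment at which its call begins. There is no depth.
- finish_job(): hands the job in, once; it reports no verdict.
The state is a dict: "clock": time; "q": joint angles; "dq": joint speeds; "effort": joint torques, N m; "eef_pos": TCP position; "ee_rot": TCP orientation; "wrist_force": force on the tool from outside, world axes, zero at the start; "moment": the same for the moment, N m; "gripper_width": finger opening in m.
Only numpy, scipy, OpenCV 4.12 (cv2) and the standard library are available. Lean on these libraries where they do the work, as an engineer would, in place of code of your own. Each camera call takes 0.05 s, during which the arm holds its last target.

## Working session

There is one attempt and no reset: what is moved stays moved. The work goes in short steps, Python scripts to look and compute and a shell command to move; the robot and the scene stay as the last step left them, time stands still between calls to the robot, and variables do not carry over. Pictures are saved under pics/ and viewed, and the job is handed in when it is done.

```bash
mkdir -p pics
python3 - <<'E'
from plant import sense, snapshot, grasp_offset
import cv2
for n in("side","top"):
    s=snapshot(n); cv2.imwrite(f"pics/{n}0.png",s["color"][:,:,::-1])
    print(s["camera_matrix"],s["distortion"],s["extrinsics"])
print(sense(),grasp_offset)
E
```

```text
[[415.51379927   0.         323.43002349]
 [  0.         415.51379927 199.01018631]
 [  0.           0.           1.        ]] [-0.09026165  0.          0.          0.          0.        ] [[ 0.99724772  0.05058095 -0.05420837  0.49019621]
 [-0.07292275  0.5371277  -0.84034285 -1.01121349]
 [-0.01338852  0.84198302  0.53933787  0.76696952]
 [ 0.          0.          0.          1.        ]]
[[423.93304704   0.         319.2580768 ]
 [  0.         423.93304704 197.57182879]
 [  0.           0.           1.        ]] [-0.03249216  0.          0.          0.          0.        ] [[ 0.06025576  0.97728221 -0.20319626  0.28640108]
 [-0.99817826  0.05836837 -0.01527398 -0.00554937]
 [-0.00306675  0.20374643  0.97901889  1.30980191]
 [ 0.          0.          0.          1.        ]]
{'clock': 0.1, 'q': array([ 1.29508964,  0.32177302, -0.07007164,  1.45156484,  0.02260481,
        1.37079025, -0.05690683]), 'dq': array([-0.00017775, -0.00187719,  0.00082205, -0.00218166, -0.00111886,
        0.00061125, -0.00132651]), 'effort': array([-1.92713334e-03, -4.94878721e+01, -3.84560600e-01, -3.15207624e+01,
        1.32047516e-02,  7.58621434e-03,  3.05040226e-05]), 'eef_pos': array([ 0.18555522, -0.62244759,  0.23031115]), 'ee_rot': array([-3.13984676e+00,  1.01915207e-04,  2.89816603e-01]), 'wrist_force': array([ 0.10591125, -0.24636365,  0.42799471]), 'moment': array([-0.0359001 , -0.02791502,  0.02144402]), 'gripper_width': 0.08566401575194396} 0.0187
```

View pics/side0.png

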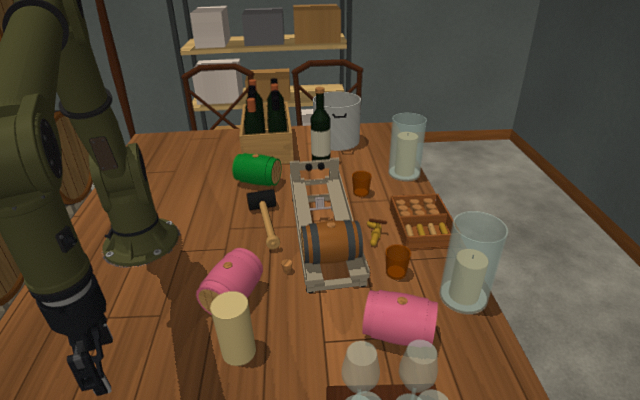

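View pics/top0.png

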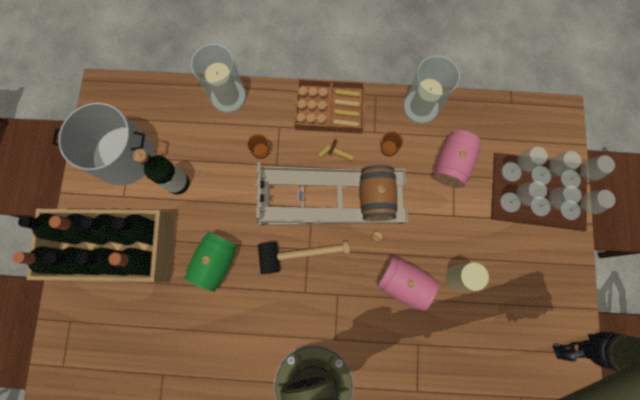

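The side view shows the cask at about (333,242) at the near end of the stand, with the stop at the far end (315,165). In the top view the cask is at (378,193) and the stop at (262,195), so uphill is roughly world +y. Next I'll enlarge both.

Run:
```python
import cv2
a=cv2.imread("pics/top0.png")[145:245,245:420]; cv2.imwrite("pics/t1.png",cv2.resize(a,None,fx=4.5,fy=4.5,interpolation=cv2.INTER_CUBIC))
a=cv2.imread("pics/side0.png")[150:300,250:410]; cv2.imwrite("pics/s1.png",cv2.resize(a,None,fx=4,fy=4,interpolation=cv2.INTER_CUBIC))
```

```text
(no output)
```

View pics/t1.png

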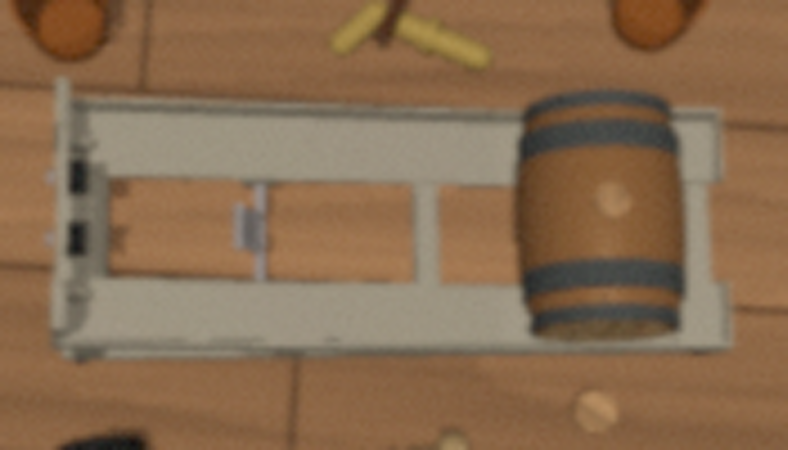

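View pics/s1.png

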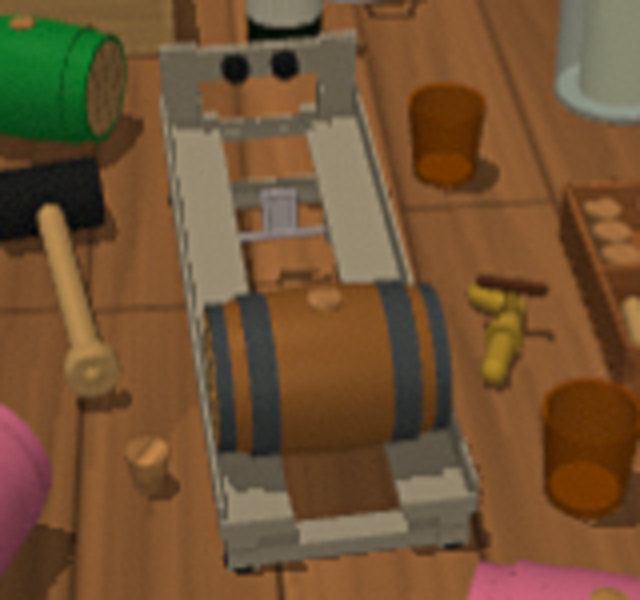

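```bash
cat > h.py <<'E'
import numpy as np, cv2
from scipy.optimize import least_squares
from plant import sense, snapshot
c9,s9=np.cos(np.pi/20),np.sin(np.pi/20)
def ramp(x,y,z): return np.array([-.085+x*c9-z*s9,y,.034+x*s9+z*c9])
def cams(): return {n:snapshot(n) for n in("side","top")}
def proj(s,P):
    P=np.atleast_2d(P); E=np.array(s["extrinsics"]); c=(P-E[:3,3])@E[:3,:3]; c=c*[1,-1,-1]
    return cv2.projectPoints(c.reshape(-1,1,3),np.zeros(3),np.zeros(3),np.array(s["camera_matrix"]),np.array(s["distortion"]))[0][:,0]
def W(p,P):
    P=np.atleast_2d(P); c,s=np.cos(p[2]),np.sin(p[2])
    return P@np.array([[c,s,0],[-s,c,0],[0,0,1]])+[p[0],p[1],0]
def S(x,y): return (250+x/4,150+y/4)
def T(x,y): return (245+x/4.5,145+y/4.5)
E
cat > fit.py <<'E'
from h import *
C=cams()
obs=[("side",ramp(.281,.02,.0535),S(235,68)),("side",ramp(.281,-.02,.0535),S(285,65)),
("top",ramp(.281,.02,.0535),T(87,240)),("top",ramp(.281,-.02,.0535),T(87,178)),
("top",[-.235,-.058,.045],T(722,147)),("top",[-.235,.058,.045],T(731,315)),
]
def f(p): return np.concatenate([proj(C[n],W(p,P))[0]-o for n,P,o in obs])
r=least_squares(f,[.5,-.0,1.6],x_scale=.01,loss="soft_l1"); p=r.x
print(p,f(p).round(1))
np.save("stand.npy",p)
for n in C:
    im=C[n]["color"][:,:,::-1].copy()
    k=4; im=cv2.resize(im,None,fx=k,fy=k,interpolation=cv2.INTER_CUBIC)
    def line(A,B,col):
        q=proj(C[n],W(p,[A,B])); q=(q*k+k/2).astype(int); cv2.line(im,tuple(map(int,q[0])),tuple(map(int,q[1])),col,1)
    for y in(-.035,.035,-.079,.079):
        line([-.235,y,.034],[-.085,y,.034],(0,0,255)); line(ramp(0,y,0),ramp(.3,y,0),(0,255,0))
    for y in (-.082,.082):
        line([-.235,y,.056],[-.085,y,.056],(255,0,0))
    line([-.235,-.08,.045],[-.235,.08,.045],(255,0,255))
    for y in(-.02,.02):line(ramp(.281,y,.0425),ramp(.281,y,.0645),(255,255,0))
    if n=="top": im=im[145*k:245*k,245*k:420*k]
    else: im=im[150*k:300*k,250*k:410*k]
    cv2.imwrite(f"pics/fit_{n}.png",im)
E
python3 fit.py
```

```text
[ 0.55285333 -0.01430365  1.63929495] [-0.1  1.1 -0.3  0.9  0.2 -0.2  0.4 -0.1 -0.7  0.1 -0.8 -0. ]
```

View pics/fit_top.png

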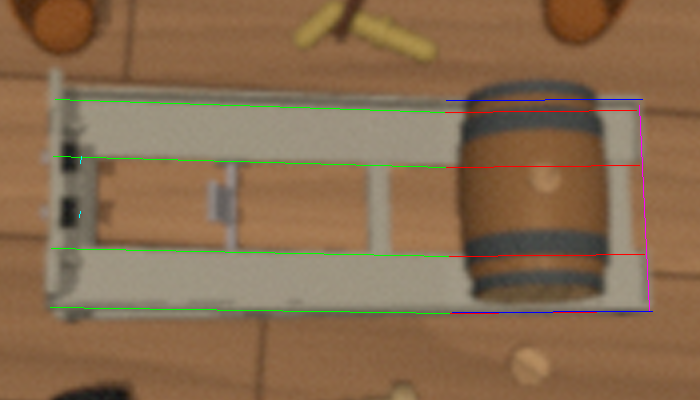

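View pics/fit_side.png

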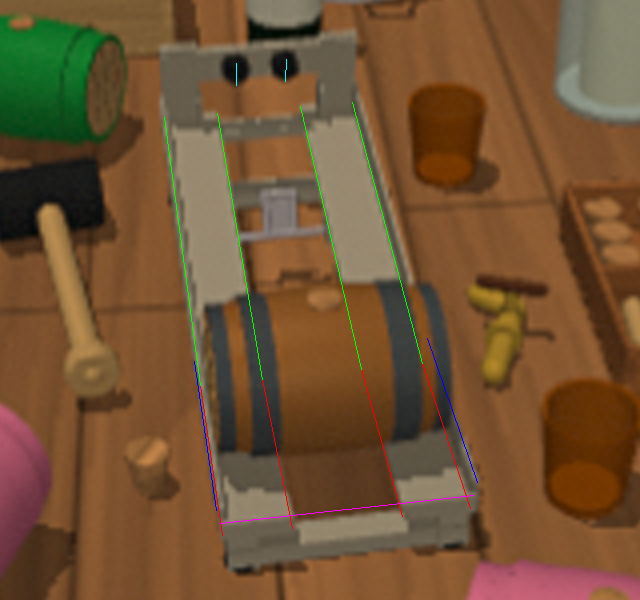

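```bash
cat >> h.py <<'E'
from scipy.spatial.transform import Rotation as R
def back(s,uv,z):
    q=cv2.undistortPoints(np.array([[uv]],float),np.array(s["camera_matrix"]),np.array(s["distortion"]))[0,0]
    E=np.array(s["extrinsics"]); d=E[:3,:3]@np.array([q[0],-q[1],-1]); o=E[:3,3]
    return o+d*(z-o[2])/d[2]
def stand():return np.load("stand.npy")
def toS(P):
    p=stand(); c,s=np.cos(p[2]),np.sin(p[2]); d=np.array(P)-[p[0],p[1],0]
    return np.array([c*d[0]+s*d[1],-s*d[0]+c*d[1],d[2]])
def toR(P):
    d=toS(P)-[-.085,0,.034]; return np.array([c9*d[0]+s9*d[2],d[1],-s9*d[0]+c9*d[2]])
def Rdes(al=np.pi/20):
    # tool x uphill along slope al, z into it
    p=stand(); u=np.array([np.cos(p[2]),np.sin(p[2]),0]); x=u*np.cos(al)+np.array([0,0,np.sin(al)])
    z=u*np.sin(al)-np.array([0,0,np.cos(al)]); return np.column_stack([x,np.cross(z,x),z])
def status(tgt=None,al=np.pi/20):
    s=sense(); P=s["eef_pos"]; M=R.from_euler("xyz",s["ee_rot"]).as_matrix()
    print("t %.2f"%s["clock"],"tcp",P.round(4),"ramp",toR(P).round(4),"stand",toS(P).round(4),"F",np.round(s["wrist_force"],1),"w",round(s["gripper_width"],4))
    print("rotvec left",R.from_matrix(M.T@Rdes(al)).as_rotvec().round(3))
    if tgt is not None: print("shift tool",(M.T@(np.array(tgt)-P)).round(4))
E
python3 - <<'E'
from h import *
C=cams()
c=back(C["top"],(378.4,192.8),.0875);print("cask",c,toS(c))
q=back(C["side"],S(325,372),.0875+.03); 
print("candle",back(C["top"],(475,275),.15),"pinkA",back(C["top"],(458,158),.06),"pinkB",back(C["top"],(408,283),.06),"glass",back(C["top"],(530,160),.15))
print("bung",back(C["top"],(377,237),.03),"wine",back(C["top"],(157,168),.3))
t=W(stand(),[[-.275,0,.20]])[0];print(t);status(t)
s=sense();print(R.from_matrix(Rdes()).as_euler("xyz"))
E
```

```text
cask [ 0.56486634 -0.1599219   0.0875    ] [-0.146099   -0.00201799  0.0875    ]
candle [ 0.33879645 -0.42064342  0.15      ] pinkA [ 0.69552425 -0.40506726  0.06      ] pinkB [ 0.30888445 -0.25781199  0.06      ] glass [ 0.67296819 -0.58395424  0.15      ]
bung [ 0.44078354 -0.16736618  0.03      ] wine [0.54685942 0.41712844 0.3       ]
[ 0.57167572 -0.28865874  0.2       ]
t 0.30 tcp [ 0.1857 -0.6227  0.231 ] ramp [-0.46    0.4079  0.2723] stand [-0.5819  0.4079  0.231 ] F [-0.6 -0.1  0.5] w 0.0856
rotvec left [ 0.105  0.132 -1.346]
shift tool [ 0.4653 -0.2098  0.0311]
[ 3.14159265 -0.15707963  1.63929495]
```

```bash
python3 -m handwheel '[[0.046,-0.021,0,0,0,0],[0.046,-0.021,0,0,0,0],[0.046,-0.021,0,0,0,0],[0.046,-0.021,0,0,0,0],[0.046,-0.021,0,0,0,0],[0.046,-0.021,0,0,0,0],[0.046,-0.021,0,0,0,0],[0.046,-0.021,0,0,0,0],[0.046,-0.021,0,0,0,0],[0.046,-0.021,0,0,0,0]]' 0.03
python3 -c "
from h import *
status(W(stand(),[[-.275,0,.20]])[0])"
```

```text
clock: 1.55
eef_pos: [0.574, -0.2869, 0.2298]
ee_rot: [3.139, 0.002, 0.277]
wrist_force: [1.4, -0.6, 0.2]
gripper_width: 0.0302
t 1.55 tcp [ 0.574  -0.2869  0.2298] ramp [-0.1555 -0.0025  0.2228] stand [-0.2734 -0.0025  0.2298] F [ 1.4 -0.6  0.2] w 0.0302
rotvec left [ 0.108  0.136 -1.36 ]
shift tool [-0.0027  0.001   0.0298]
```

Now turn, using 9 rows of the rotation vector.

```bash
python3 -m handwheel '[[0,0,0,0.012,0.015,-0.151],[0,0,0,0.012,0.015,-0.151],[0,0,0,0.012,0.015,-0.151],[0,0,0,0.012,0.015,-0.151],[0,0,0,0.012,0.015,-0.151],[0,0,0,0.012,0.015,-0.151],[0,0,0,0.012,0.015,-0.151],[0,0,0,0.012,0.015,-0.151],[0,0,0,0.012,0.015,-0.151],[0,0,0,0,0,0]]'
python3 -c "
from h import *
print(sense()['q'].round(2))
status(W(stand(),[[-.275,-.002,.062]])[0])
import cv2
C=cams()
for n in C: cv2.imwrite(f'pics/{n}1.png',C[n]['color'][:,:,::-1])"
```

```text
clock: 2.8
eef_pos: [0.578, -0.2797, 0.2284]
ee_rot: [3.137, -0.164, 1.694]
wrist_force: [-0.7, -1.3, 0.2]
gripper_width: 0.03
[ 0.9   0.43 -0.58  1.38  0.08  1.47  0.47]
t 2.80 tcp [ 0.578  -0.2797  0.2284] ramp [-0.1488 -0.007   0.2204] stand [-0.2665 -0.007   0.2284] F [-0.7 -1.3  0.2] w 0.03
rotvec left [-0.005 -0.007  0.054]
shift tool [-0.0354 -0.0061  0.1628]
```

View pics/side1.png

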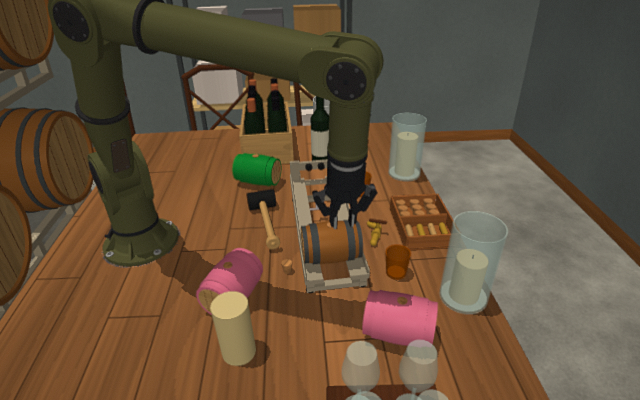

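```bash
python3 -m handwheel '[[-0.018,-0.003,0.005,0,0,0.027],[-0.017,-0.003,0.005,0,0,0.027],[0,0,0.025,0,0,0],[0,0,0.025,0,0,0],[0,0,0.025,0,0,0],[0,0,0.025,0,0,0],[0,0,0.025,0,0,0],[0,0,0.015,0,0,0],[0,0,0.01,0,0,0],[0,0,0,0,0,0]]'
python3 -c "
from h import *
status(W(stand(),[[-.226,-.002,.063]])[0])
import cv2
C=cams()
for n in C: cv2.imwrite(f'pics/{n}2.png',cv2.resize(C[n]['color'][145:305,235:435,::-1],None,fx=3.7,fy=3.7,interpolation=cv2.INTER_CUBIC))"
```

```text
clock: 4.15
eef_pos: [0.569, -0.3022, 0.055]
ee_rot: [-3.13, -0.158, 1.609]
wrist_force: [0.1, 0.0, 1.3]
gripper_width: 0.03
t 4.15 tcp [ 0.569  -0.3022  0.055 ] ramp [-0.1975  0.0036  0.0526] stand [-0.2883  0.0036  0.055 ] F [0.1 0.  1.3] w 0.03
rotvec left [-0.007 -0.002 -0.03 ]
shift tool [0.0629 0.0038 0.0019]
```

View pics/side2.png

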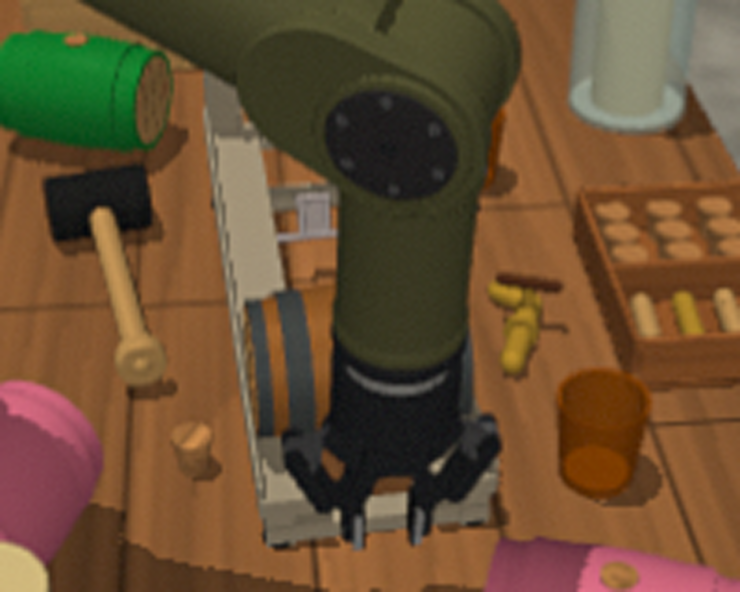

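View pics/top2.png

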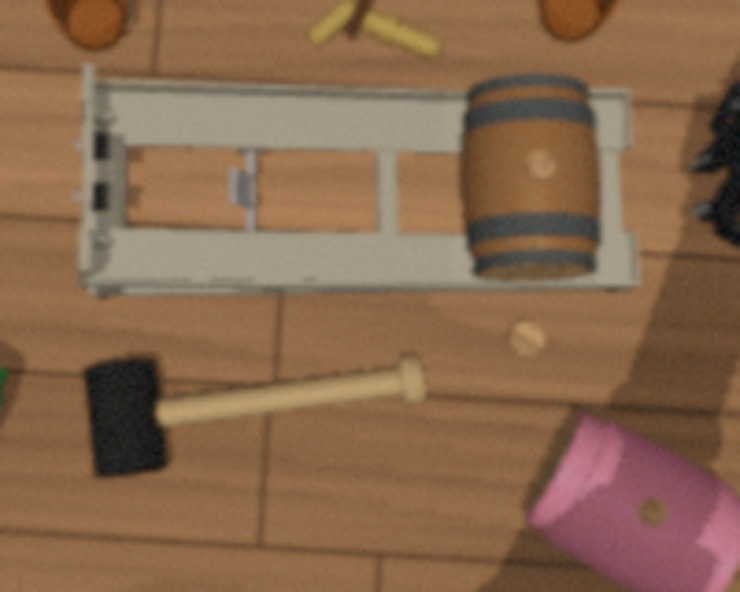

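Side view: the fingertips (zoomed px 360–420, 525) are centred behind the stand, and nothing has been touched. Next I close in on the cask.

```bash
python3 -m handwheel '[[0.012,0.001,0.001,0,0,-0.015],[0.012,0.001,0.001,0,0,-0.015],[0.012,0.001,0.001,0,0,0],[0.012,0.001,0.001,0,0,0],[0.01,0,0.001,0,0,0],[0.006,0,0,0,0,0],[0.003,0,0,0,0,0],[0,0,0,0,0,0],[0,0,0,0,0,0],[0,0,0,0,0,0]]'
python3 -c "
from h import *
status()"
```

```text
clock: 5.5
eef_pos: [0.5711, -0.231, 0.0648]
ee_rot: [-3.141, -0.155, 1.643]
wrist_force: [0.2, 0.0, -1.1]
gripper_width: 0.0301
t 5.50 tcp [ 0.5711 -0.231   0.0648] ramp [-0.126  -0.0034  0.0511] stand [-0.2174 -0.0034  0.0648] F [ 0.2  0.  -1.1] w 0.0301
rotvec left [-0.001  0.002  0.004]
```

```bash
python3 -m handwheel '[[0.004,0.001,0.001,0,0,0],[0.004,0,0.001,0,0,0],[0.004,0,0.001,0,0,0],[0.004,0,0.001,0,0,0],[0.004,0,0.001,0,0,0],[0.004,0,0.001,0,0,0],[0.004,0,0.001,0,0,0],[0.004,0,0.001,0,0,0],[0.004,0,0.001,0,0,0],[0.004,0,0.001,0,0,0]]'
python3 -c "
from h import *
status()
import cv2
C=cams()
for n in C: cv2.imwrite(f'pics/{n}3.png',cv2.resize(C[n]['color'][145:305,235:435,::-1],None,fx=3.7,fy=3.7,interpolation=cv2.INTER_CUBIC))"
```

```text
clock: 6.75
eef_pos: [0.569, -0.1875, 0.0607]
ee_rot: [-3.141, -0.155, 1.643]
wrist_force: [-0.9, 0.2, 0.4]
gripper_width: 0.0299
t 6.75 tcp [ 0.569  -0.1875  0.0607] ramp [-0.0836 -0.0042  0.0403] stand [-0.1738 -0.0042  0.0607] F [-0.9  0.2  0.4] w 0.0299
rotvec left [-0.001  0.002  0.003]
```

View pics/side3.png

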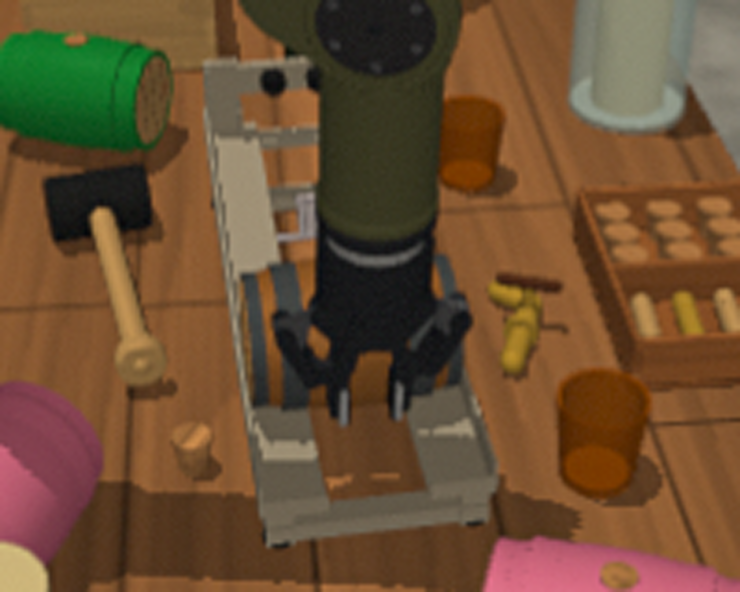

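View pics/top3.png

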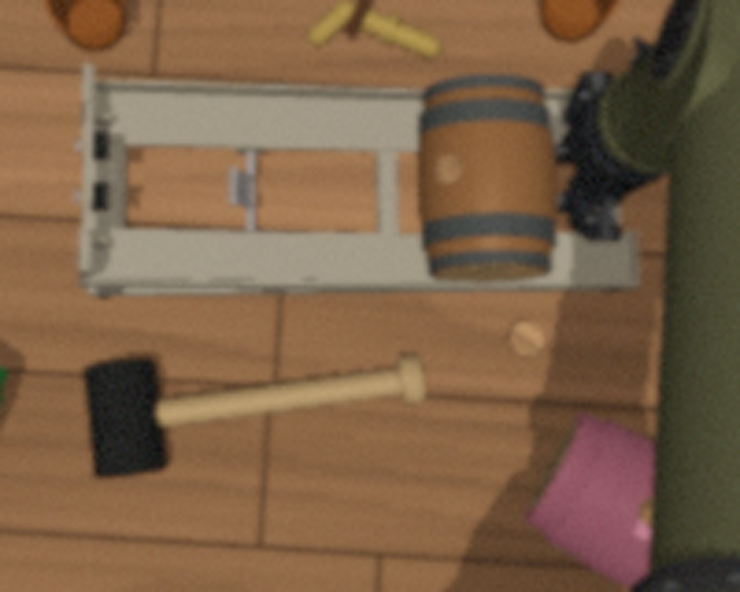

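```bash
python3 -m handwheel '[[0.005,0,0.0005,0,0,0],[0.005,0,0.0005,0,0,0],[0.005,0,0.0005,0,0,0],[0.005,0,0.0005,0,0,0],[0.005,0,0,0,0,0],[0.005,0,0,0,0,0],[0.005,0,0,0,0,0],[0.005,0,0,0,0,0],[0.005,0,0,0,0,0],[0.005,0,0,0,0,0]]'
python3 -c "
from h import *
status()"
```

```text
clock: 8.1
eef_pos: [0.5655, -0.1374, 0.0673]
ee_rot: [3.141, -0.151, 1.641]
wrist_force: [0.5, -2.6, 1.2]
gripper_width: 0.0301
t 8.10 tcp [ 0.5655 -0.1374  0.0673] ramp [-0.033  -0.0041  0.0389] stand [-0.1236 -0.0041  0.0673] F [ 0.5 -2.6  1.2] w 0.0301
rotvec left [-0.     0.006  0.002]
```

```bash
python3 -m handwheel '[[0.005,-0.0002,0,0,0,0],[0.005,-0.0002,0,0,0,0],[0.005,-0.0002,0,0,0,0],[0.005,-0.0002,0,0,0,0],[0.005,-0.0002,0,0,0,0],[0.005,-0.0002,0,0,0,0],[0.005,-0.0002,0,0,0,0],[0.005,-0.0002,0,0,0,0],[0.005,-0.0002,0,0,0,0],[0.005,-0.0002,0,0,0,0]]'
python3 -c "
from h import *
status()
import cv2
C=cams()
for n in C: cv2.imwrite(f'pics/{n}4.png',cv2.resize(C[n]['color'][145:305,235:435,::-1],None,fx=3.7,fy=3.7,interpolation=cv2.INTER_CUBIC))"
```

```text
clock: 9.35
eef_pos: [0.5594, -0.0846, 0.0753]
ee_rot: [-3.141, -0.151, 1.642]
wrist_force: [0.9, -2.3, 0.1]
gripper_width: 0.0299
t 9.35 tcp [ 0.5594 -0.0846  0.0753] ramp [ 0.0207 -0.0017  0.0385] stand [-0.0706 -0.0017  0.0753] F [ 0.9 -2.3  0.1] w 0.0299
rotvec left [-0.001  0.006  0.002]
```

View pics/side4.png

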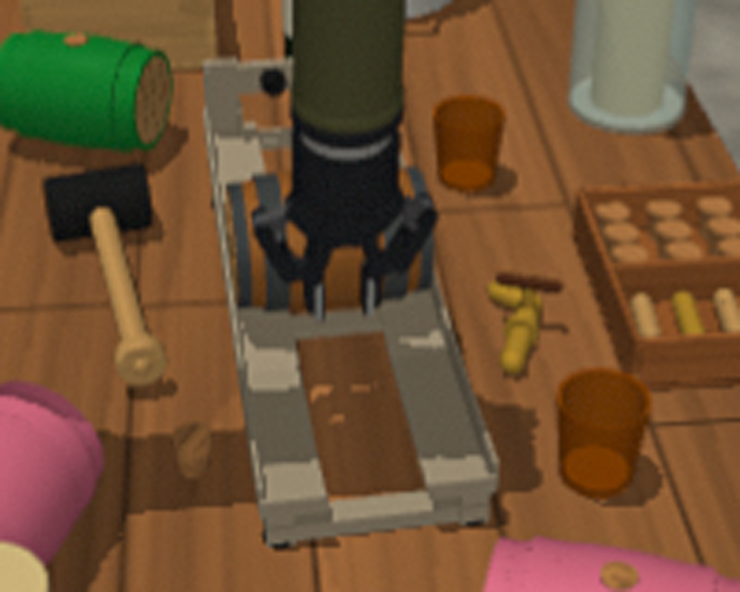

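View pics/top4.png

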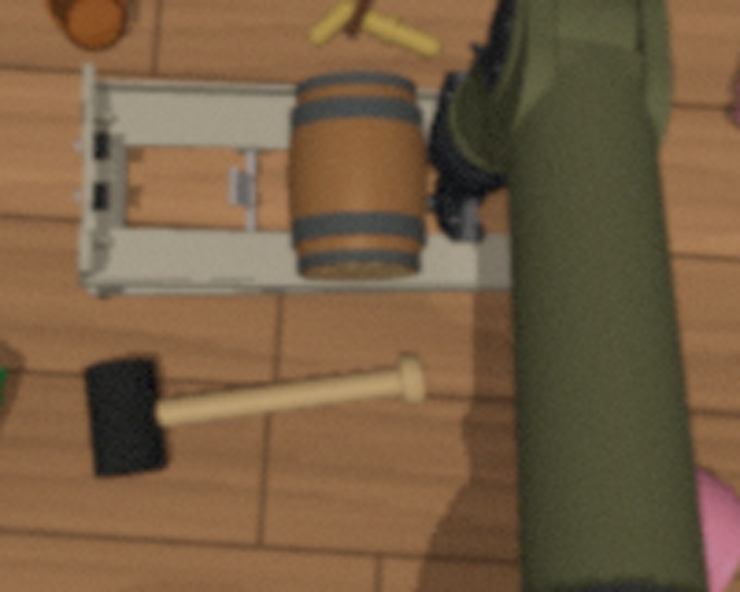

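The cask sits square on the ramp and the fingers are centred. I'll carry on.

```bash
python3 -m handwheel '[[0.005,0,0,0,0,0],[0.005,0,0,0,0,0],[0.005,0,0,0,0,0],[0.005,0,0,0,0,0],[0.005,0,0,0,0,0],[0.005,0,0,0,0,0],[0.005,0,0,0,0,0],[0.005,0,0,0,0,0],[0.005,0,0,0,0,0],[0.005,0,0,0,0,0]]'
python3 -c "
from h import *
status()"
```

```text
clock: 10.7
eef_pos: [0.5555, -0.0317, 0.0833]
ee_rot: [-3.141, -0.151, 1.642]
wrist_force: [-0.3, -2.7, 0.5]
gripper_width: 0.0298
t 10.70 tcp [ 0.5555 -0.0317  0.0833] ramp [ 0.0744 -0.0014  0.0382] stand [-0.0175 -0.0014  0.0833] F [-0.3 -2.7  0.5] w 0.0298
rotvec left [-0.001  0.006  0.003]
```

```bash
python3 -m handwheel '[[0.005,0,0,0,0,0],[0.005,0,0,0,0,0],[0.005,0,0,0,0,0],[0.005,0,0,0,0,0],[0.005,0,0,0,0,0],[0.005,0,0,0,0,0],[0.005,0,0,0,0,0],[0.005,0,0,0,0,0],[0.005,0,0,0,0,0],[0.005,0,0,0,0,0]]'
python3 -c "
from h import *
status()
import cv2
C=cams()
for n in C: cv2.imwrite(f'pics/{n}5.png',cv2.resize(C[n]['color'][145:305,235:435,::-1],None,fx=3.7,fy=3.7,interpolation=cv2.INTER_CUBIC))"
```

```text
clock: 11.95
eef_pos: [0.5514, 0.0209, 0.0912]
ee_rot: [-3.141, -0.151, 1.642]
wrist_force: [-0.5, -2.5, 1.7]
gripper_width: 0.0301
t 11.95 tcp [0.5514 0.0209 0.0912] ramp [ 0.1276 -0.001   0.0377] stand [ 0.0352 -0.001   0.0912] F [-0.5 -2.5  1.7] w 0.0301
rotvec left [-0.001  0.006  0.002]
```

View pics/side5.png

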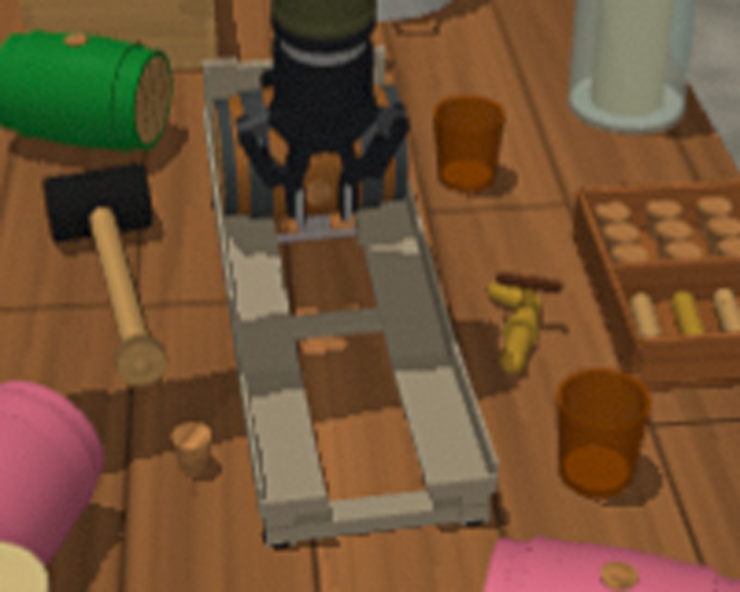

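View pics/top5.png

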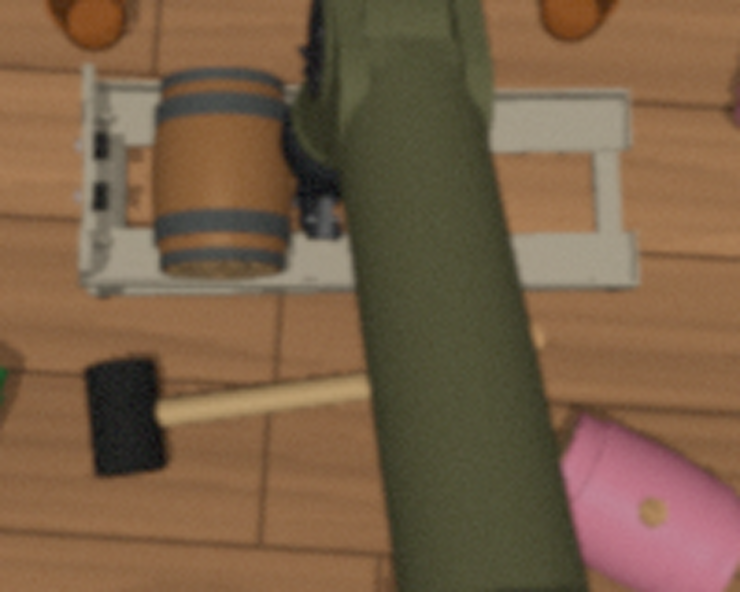

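```bash
python3 -m handwheel '[[0.004,0,0,0,0,0],[0.003,0,0,0,0,0],[0.003,0,0,0,0,0],[0.002,0,0,0,0,0],[0.002,0,0,0,0,0],[0.002,0,0,0,0,0],[0.002,0,0,0,0,0],[0.002,0,0,0,0,0],[0.002,0,0,0,0,0],[0.002,0,0,0,0,0]]'
python3 -c "
from h import *
status()"
```

```text
clock: 13.3
eef_pos: [0.5494, 0.0469, 0.0951]
ee_rot: [-3.14, -0.152, 1.642]
wrist_force: [-0.7, -1.8, 0.3]
gripper_width: 0.0304
t 13.30 tcp [0.5494 0.0469 0.0951] ramp [ 0.1541 -0.0008  0.0374] stand [ 0.0613 -0.0008  0.0951] F [-0.7 -1.8  0.3] w 0.0304
rotvec left [-0.002  0.005  0.003]
```

```bash
python3 -m handwheel '[[0.001,0,0,0,0,0],[0.001,0,0,0,0,0],[0.001,0,0,0,0,0],[0.001,0,0,0,0,0],[0.001,0,0,0,0,0],[0.001,0,0,0,0,0],[0,0,0,0,0,0],[0,0,0,0,0,0],[0,0,0,0,0,0],[0,0,0,0,0,0]]'
python3 -c "
from h import *
status()
import cv2
C=cams()
for n in C: cv2.imwrite(f'pics/{n}6.png',cv2.resize(C[n]['color'][145:245,245:365,::-1],None,fx=5.5,fy=5.5,interpolation=cv2.INTER_CUBIC))"
```

```text
clock: 14.55
eef_pos: [0.549, 0.0528, 0.096]
ee_rot: [-3.14, -0.152, 1.642]
wrist_force: [0.3, -2.1, -0.6]
gripper_width: 0.0301
t 14.55 tcp [0.549  0.0528 0.096 ] ramp [ 0.16   -0.0008  0.0375] stand [ 0.0672 -0.0008  0.096 ] F [ 0.3 -2.1 -0.6] w 0.0301
rotvec left [-0.002  0.006  0.003]
```

View pics/side6.png

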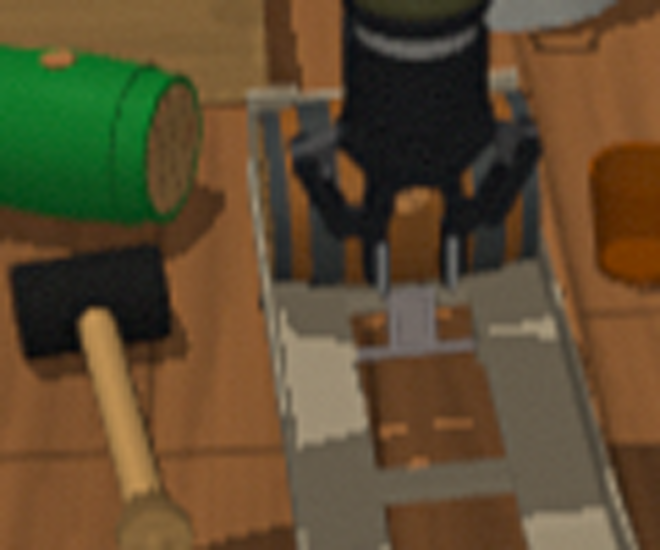

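View pics/top6.png

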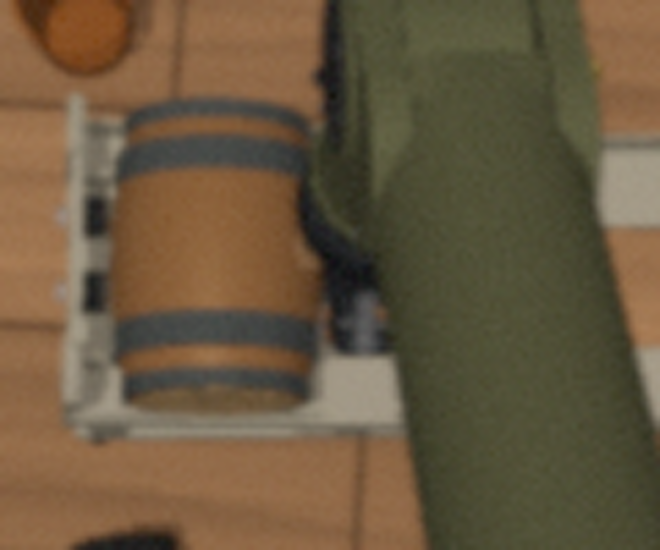

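The top view shows a gap of about 1–2 px between cask and buffers, and the force is still about 2 N, so it isn't quite home.

```bash
python3 -m handwheel '[[0.001,0,0,0,0,0],[0.001,0,0,0,0,0],[0.001,0,0,0,0,0],[0.001,0,0,0,0,0],[0,0,0,0,0,0],[0,0,0,0,0,0],[0,0,0,0,0,0],[0,0,0,0,0,0],[0,0,0,0,0,0],[0,0,0,0,0,0]]'
python3 -c "
from h import *
status()"
```

```text
clock: 15.9
eef_pos: [0.5489, 0.0537, 0.0962]
ee_rot: [-3.14, -0.148, 1.64]
wrist_force: [0.2, -4.5, 0.4]
gripper_width: 0.03
t 15.90 tcp [0.5489 0.0537 0.0962] ramp [ 0.161  -0.0007  0.0375] stand [ 0.0681 -0.0007  0.0962] F [ 0.2 -4.5  0.4] w 0.03
rotvec left [-0.002  0.009  0.001]
```

```bash
python3 -m handwheel '[[0.0015,0,0,0,0,0],[0.0015,0,0,0,0,0],[0.0015,0,0,0,0,0],[0.0015,0,0,0,0,0],[0.0015,0,0,0,0,0],[0.0015,0,0,0,0,0],[0.0015,0,0,0,0,0],[0.0015,0,0,0,0,0],[0.0015,0,0,0,0,0],[0.0015,0,0,0,0,0]]'
python3 -c "
from h import *
status()
import cv2
C=cams()
for n in C: cv2.imwrite(f'pics/{n}7.png',cv2.resize(C[n]['color'][145:245,245:365,::-1],None,fx=5.5,fy=5.5,interpolation=cv2.INTER_CUBIC))"
```

```text
clock: 17.15
eef_pos: [0.5488, 0.0533, 0.0964]
ee_rot: [-3.139, -0.128, 1.632]
wrist_force: [0.2, -6.3, 0.7]
gripper_width: 0.0299
t 17.15 tcp [0.5488 0.0533 0.0964] ramp [ 0.1606 -0.0006  0.0377] stand [ 0.0677 -0.0006  0.0964] F [ 0.2 -6.3  0.7] w 0.0299
rotvec left [-0.002  0.029 -0.007]
```

View pics/side7.png

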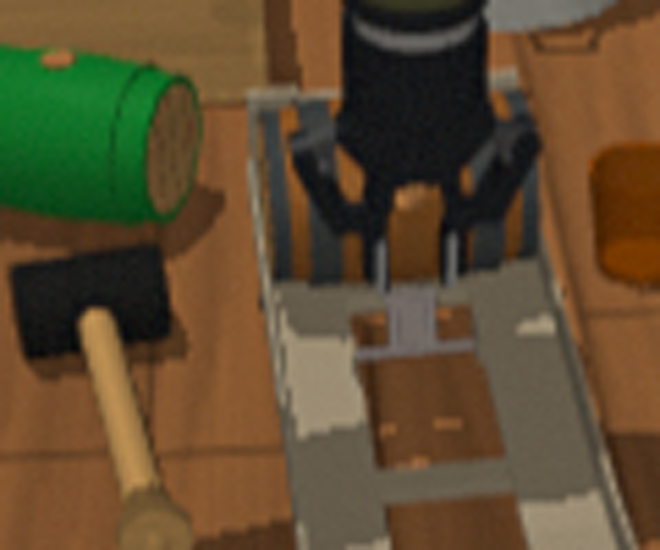

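View pics/top7.png

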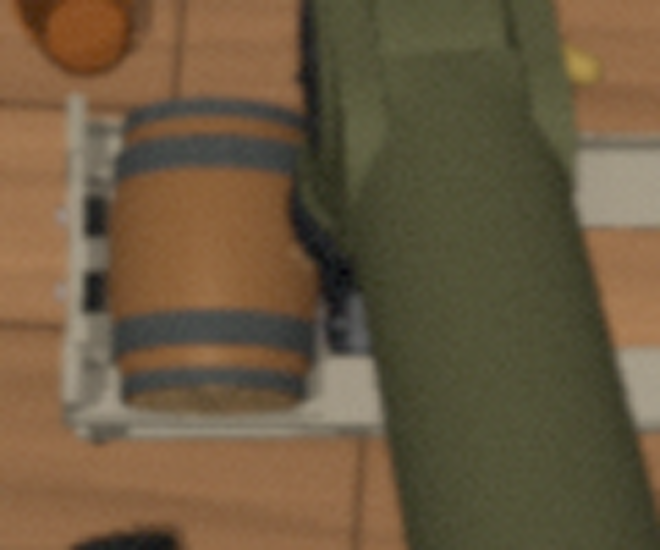

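It's blocked at 6 N, so it is on the buffers. The catch plate appears at full-frame (316–325, 197–208), the same place as in the first picture, so it is up. I'll back off slowly and check that the cask stops following.

```bash
python3 -m handwheel '[[-0.001,0,0,0,0,0],[-0.001,0,0,0,0,0],[-0.001,0,0,0,0,0],[-0.001,0,0,0,0,0],[-0.001,0,0,0,0,0],[-0.001,0,0,0,0,0],[-0.001,0,0,0,0,0],[-0.001,0,0,0,0,0],[-0.001,0,0,0,0,0],[-0.001,0,0,0,0,0]]'
python3 -c "
from h import *
status()
import cv2
C=cams()
for n in C: cv2.imwrite(f'pics/{n}8.png',cv2.resize(C[n]['color'][145:245,245:365,::-1],None,fx=5.5,fy=5.5,interpolation=cv2.INTER_CUBIC))"
```

```text
clock: 18.5
eef_pos: [0.5488, 0.0474, 0.0952]
ee_rot: [-3.138, -0.134, 1.635]
wrist_force: [-0.4, -0.6, 0.1]
gripper_width: 0.0299
t 18.50 tcp [0.5488 0.0474 0.0952] ramp [ 0.1546 -0.0002  0.0374] stand [ 0.0619 -0.0002  0.0952] F [-0.4 -0.6  0.1] w 0.0299
rotvec left [-0.003  0.023 -0.004]
```

View pics/side8.png

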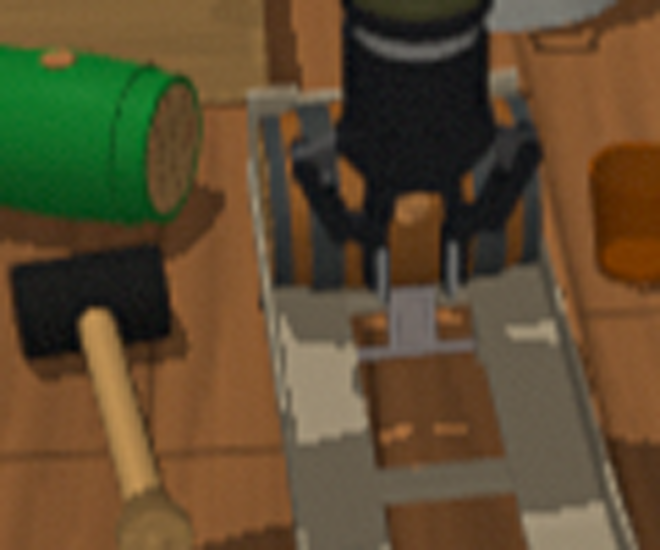

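View pics/top8.png

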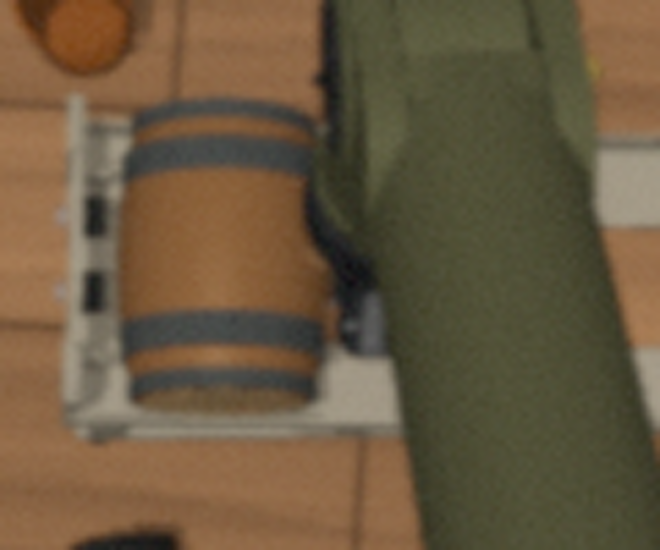

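The cask edge moved from 108 to about 120 zoomed px (roughly 5 mm), as expected for settling, and the force fell to about noise. Another slow retreat will confirm it.

```bash
python3 -m handwheel '[[-0.0005,0,0,0,0,0],[-0.0005,0,0,0,0,0],[-0.0005,0,0,0,0,0],[-0.0005,0,0,0,0,0],[-0.0005,0,0,0,0,0],[-0.001,0,0,0,0,0],[-0.001,0,0,0,0,0],[-0.001,0,0,0,0,0],[-0.001,0,0,0,0,0],[-0.001,0,0,0,0,0]]'
python3 -c "
from h import *
status()
import cv2
C=cams()
for n in C: cv2.imwrite(f'pics/{n}9.png',cv2.resize(C[n]['color'][145:245,245:365,::-1],None,fx=5.5,fy=5.5,interpolation=cv2.INTER_CUBIC))"
```

```text
clock: 19.85
eef_pos: [0.5493, 0.0396, 0.0941]
ee_rot: [-3.138, -0.134, 1.635]
wrist_force: [-0.7, 0.2, -0.8]
gripper_width: 0.0299
t 19.85 tcp [0.5493 0.0396 0.0941] ramp [ 0.1467 -0.0002  0.0376] stand [ 0.054  -0.0002  0.0941] F [-0.7  0.2 -0.8] w 0.0299
rotvec left [-0.003  0.023 -0.004]
```

View pics/top9.png

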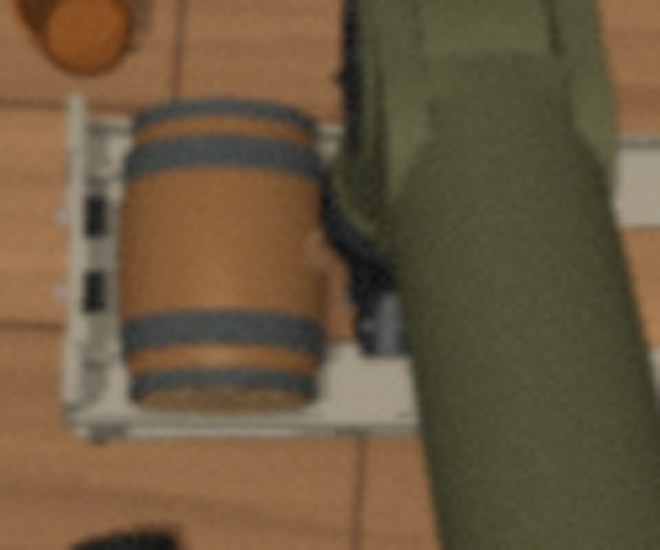

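The cask stayed put (edge still at 120) while the fingers withdrew, so the catch holds it. Now I'll draw well clear.

```bash
python3 -m handwheel '[[-0.005,0,0,0,0,0],[-0.01,0,0,0,0,0],[-0.01,0,0,0,0,0],[-0.01,0,0,0,0,0],[-0.01,0,-0.01,0,0,0],[-0.01,0,-0.015,0,0,0],[-0.005,0,-0.02,0,0,0],[0,0,-0.02,0,0,0],[0,0,-0.01,0,0,0],[0,0,0,0,0,0]]'
python3 -c "
from h import *
status()
import cv2
C=cams()
for n in C: cv2.imwrite(f'pics/{n}10.png',cv2.resize(C[n]['color'][145:305,235:435,::-1],None,fx=3.7,fy=3.7,interpolation=cv2.INTER_CUBIC))
p=stand()
for x in(.225,.2205,.21):print(x,proj(C['top'],W(p,ramp(x,0,.0535)))[0])
"
```

```text
clock: 21.2
eef_pos: [0.5555, -0.0379, 0.1662]
ee_rot: [-3.141, -0.132, 1.632]
wrist_force: [-0.0, 0.6, 0.1]
gripper_width: 0.03
t 21.20 tcp [ 0.5555 -0.0379  0.1662] ramp [ 0.0812 -0.001   0.121 ] stand [-0.0238 -0.001   0.1662] F [-0.   0.6  0.1] w 0.03
rotvec left [ 0.001  0.025 -0.007]
0.225 [284.28626371 191.73160045]
0.2205 [285.8529229  191.77129157]
0.21 [289.5019719  191.86375688]
```

View pics/side10.png

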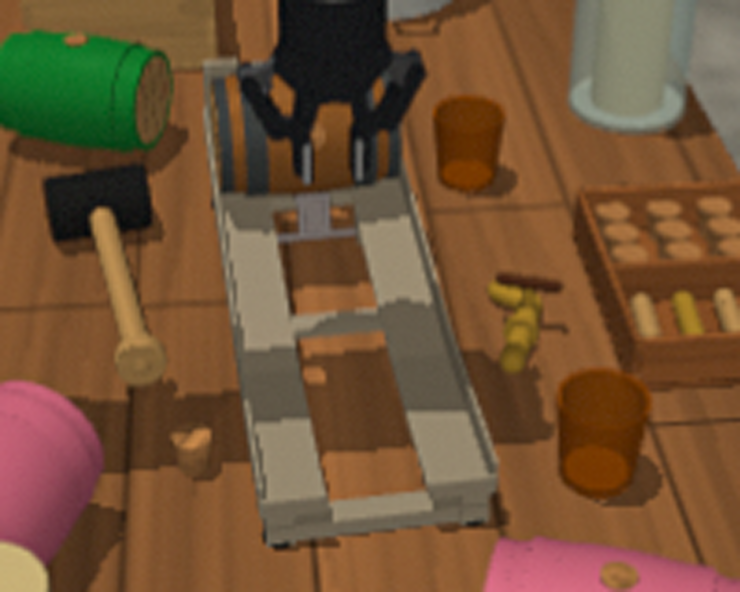

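View pics/top10.png

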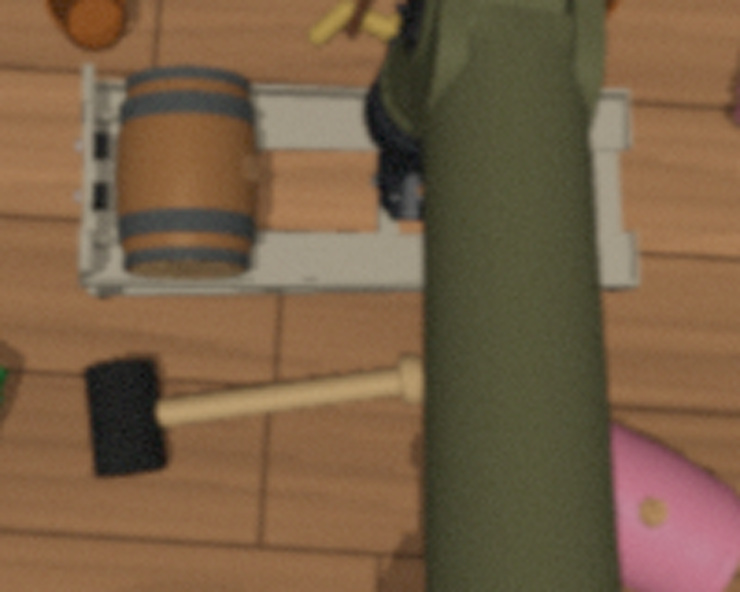

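The cask middle is at column 285.7 in the top view, against a prediction of 285.85 for 4.5 mm back from home. The side view shows the catch raised right behind it, at zoomed (315,215). I'm handing in.

```bash
python3 -c "
from plant import finish_job
print(finish_job())"
```

```text
the job is handed in; nothing more can be done
None
```

I pushed the cask up the ramp with two slightly opened fingers at roughly axis height, over the catch and on to the buffers. I then backed off slowly, drew the gripper clear and handed the job in at about 21 s; no verdict was reported.

**Push:** the wrist force was about 2–3 N on the ramp and rose to about 6 N when the cask met the stop and could go no further.

**Cask position:** by image, its middle lies about 4.5 mm down-ramp of home, as expected once it settles on the catch. It did not follow the fingers during the second slow retreat.

**Catch:** it looks fully raised, with the plate at the same pixels as at the start. I judged this only from the pictures, because the joint angle can't be read.

**Robot and bystanders:** the gripper ended well clear of the cask, with the wrist force at noise level. The nearby bystanders look unmoved in the last cropped pictures; the wine bottle and candle were mostly out of frame, but the arm never came near them.

No check failed. The cask's speed and the force on the stop were not measured directly. While pressing on the stop the tool tilted by about 1 degree, with no visible effect.

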